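# Hang the finishing tools from the chest drawer on the hook rail

### The arm

A 7-joint arm with a two-finger parallel gripper is mounted at the origin on the work surface. World frame = base frame: x ahead of the robot, y to its left, z up, the work surface at z = 0. Lengths are in m, angles in rad, forces in N, time in s.
With the tool pointing down it reaches from about 0.35 to 0.9 m from the base axis. Payload 7.2 kg.
Tool frame: the origin (TCP) lies at the centre of the arm's flange, where the gripper is bolted on; the fingertips stand 173 mm ahead of it and the grasp point (between the pads) lies 155 mm ahead of it; z points along the fingers, y is the line along which they close (so a half turn about z gives the same grasp; the last joint's range is limited). The gripper opens to 85 mm and grips with 20 to 120 N. Pads are 22 mm wide; open, the fingers measure 114 mm over their backs; the gripper's body (76 mm by 85 mm) begins 54 mm behind the grasp point. The pads swing forward as they close: fully open they stand 13 mm farther back than shut.
Start: joints at [-1.339, 0.411, -0.013, 1.596, 0.006, 1.134, -0.082], TCP at [0.185, 0.597, 0.405] pointing down, gripper open.
Joint ranges: [-2.95, 2.95], [-0.29, 1.99], [-1.47, 1.44], [0.14, 2.54], [-1.03, 4.17], [0.13, 1.85], [-2.86, 2.86]. Speed limits (rad/s): [2.39, 2.39, 3.01, 3.01, 3.14, 3.14, 3.14].

### API

Orientations are given as a rotation vector (axis times angle).
In Python, from workcell import bot, optics gives the robot as it stands.
- The arm moves only by the tool step_arm, never from a script. Its arguments are lists of equal length, an entry for each row: "dp": the shift along the tool's x, y, z in units of 40 mm (1.0 is 40 mm), a list of three; "turn": the turn about the tool's z in units of 5 degrees (1.0 is 5 degrees); "jaw": the opening in per cent of the stroke, from 0 (shut) to 100 (fully open). A call has 1 to 20 rows; each row is the pose to reach, as a shift and turn from the pose commanded when the call began, along the tool's axes at that moment; what a row does not reach only later rows make up. A row lasts 1/8 s, in which the tool goes at most 62.5 mm and 10.7 degrees, less where a joint would pass 70% of its speed; a pose out of reach is approached as far as the arm can. A call with a gripper value outside its range is refused whole. The fingers move at their own pace and stop on an object; "squeeze" is the grip in N (left out, the last holds). Time passes only in rows, so rows that repeat a pose let the fingers close. It gives the time, the measured TCP pose, the force, the opening and the grip force at its end, in the units of the state.
- bot.observe(): the state, without advancing time (a new reading comes with each control period).
- optics.get_image(name): name is "scene" or "top"; returns a dict with "frame" (400x640x3 uint8, blue, green, red), "camera_matrix" (3x3 intrinsics, pixels), "D" ([k1, k2, p1, p2, k3] as OpenCV has them; the pictures are not rectified), "cam_to_world" (4x4, takes a point from camera to world coordinates). Camera axes: x right, y down, z forward; pixel columns grow to the right and rows downward; lengths in m; the calibration is good to about 2 mm. A picture is of the moment at which its call begins. There is no depth.
- bot.finish_job(): hands the job in; it is judged then, once.
Trained networks look in a picture, given as the dict that the camera call returned (one of the last four; its "shot" number tells which), for a name from the list of things; names that differ only in an ending like _2 or _b are one class to them, and where a whole thing is asked for, a point or a joint stands for the part that bears it (a point fixed in the world has none). Each returns a list of dicts, best first, with "conf" (0 to 1); they miss things now and then, are a little off and sometimes report something else, mostly with a low value. They report only what shows in the picture. A call takes as long as a camera call.
- optics.search_frame(picture, query): "uv" ([column, row] in pixels, amid what is visible of it).
The state is a dict: "time_s": time; "joints": joint angles; "qd": joint speeds; "joint_efforts": joint torques, N m; "tcp_pos": TCP position; "orientation": TCP orientation; "ft_force": force on the tool from outside, world axes, zero at the start; "ft_torque": the same for the moment, N m; "finger_gap": finger opening in m; "grip_force": force on a finger pad.
Only numpy, scipy, OpenCV 4.12 (cv2) and the standard library are available. Lean on these libraries where they do the work, as an engineer would, in place of code of your own. Each camera call takes 0.05 s, during which the arm holds its last target. There are 200 camera calls.

### The job

The carved panels are ready for finishing. Pull open the top drawer of the tool chest, take out every hand tool that lies in it and hang each by the eye in its handle on the hook rail, one tool to a hook, any hook; shut the drawer fully again. Leave the mallet, the wooden disc and the carved sample where they are.

Things in the scene. Friction and masses are not known exactly. Their poses are not given: they have to be found in the camera images.
- drawer (a joint): the top drawer of the wooden tool chest: how far it is pulled out, m (0 = shut, 0.205 = fully open, where the whole tray lies outside the chest). It slides towards the side its handle faces, stays where it is left, and takes 2 to 4 N to move. The tools in it lie along the slide, eyes to the front.
- chest: wooden tool chest on the bench, fixed, 340 mm wide (y), 250 deep, 140 high. Origin: bench level, under the middle of its front face; x points to its back, z up. The lower drawer, with a like handle 45 mm above the bench, is not used and does not open.
- handle (a point): middle of the steel bar handle of the top drawer, moving with it. Bar 10 mm thick, 100 mm long, level along this frame's y; 112 mm above the bench, its axis 35 mm in front of the drawer front (330 mm wide, 16 thick, its top 130 mm above the bench). The drawer opens along this frame's -x.
- tray (a point): middle of the top drawer's floor, 92 mm above the bench, where the tools lie; axes as the chest's; moves with the drawer. The floor is 195 (x) by 306 (y) mm; its side lips stand only 4 mm above it, its back wall 20 mm, its front 38 mm.
- paddle: sanding paddle: wooden, plain head 52 mm long, 46 mm wide, 12 mm thick faced in dark abrasive. Flat, 150 mm long, 0.09 kg. Origin: underside, mid handle, near the centre of mass; x along it to the eye, z through the thickness. Handle 24 mm wide, 12 thick from x = -26 to +42 mm, then the eye block, 32 mm square; head ends at x = -76 mm.
- paddle_eye (a point): centre of the hanging hole of the paddle, half way through the 12 mm thickness, 58 mm along x from the tool's origin; the round hole is 18 mm wide and runs through along z; axes as the tool's
- knife: filling knife: dark wooden handle, brass ferrule and a thin (3 mm) steel blade that widens to 50 mm at its straight end. Flat, 150 mm long, 0.09 kg. Origin: underside, mid handle, near the centre of mass; x along it to the eye, z through the thickness. Handle 24 mm wide, 12 thick from x = -26 to +42 mm, then the eye block, 32 mm square; head ends at x = -76 mm.
- knife_eye (a point): centre of the hanging hole of the knife, half way through the 12 mm thickness, 58 mm along x from the tool's origin; the round hole is 18 mm wide and runs through along z; axes as the tool's
- spreader: glue spreader: black handle and a grey plastic head 44 mm wide, 6 mm thick with a toothed end. Flat, 150 mm long, 0.09 kg. Origin: underside, mid handle, near the centre of mass; x along it to the eye, z through the thickness. Handle 24 mm wide, 12 thick from x = -26 to +42 mm, then the eye block, 32 mm square; head ends at x = -76 mm.
- spreader_eye (a point): centre of the hanging hole of the spreader, half way through the 12 mm thickness, 58 mm along x from the tool's origin; the round hole is 18 mm wide and runs through along z; axes as the tool's
- scraper: pull scraper: wooden handle, dark neck 16 mm wide and a T-shaped steel cross head 48 mm wide, 17 mm long, 12 mm thick. Flat, 150 mm long, 0.09 kg. Origin: underside, mid handle, near the centre of mass; x along it to the eye, z through the thickness. Handle 24 mm wide, 12 thick from x = -26 to +42 mm, then the eye block, 32 mm square; head ends at x = -76 mm.
- scraper_eye (a point): centre of the hanging hole of the scraper, half way through the 12 mm thickness, 58 mm along x from the tool's origin; the round hole is 18 mm wide and runs through along z; axes as the tool's
- rail: wooden stand with a rail and four hooks, fixed. Origin: bench level, under the middle of the rail; the hooks point to its -x. Rail 20 mm thick, 44 high, its top 230 mm above the bench; posts at y = +-170 mm, 243 mm high; base board 18 mm high, 160 (x) by 370 (y) mm. Under the hooks is free space down to the base.
- hook0_tip (a point): top of the upturned end of hook0, 236 mm above the bench, 68 mm in front (-x) of the rail's middle, at y = 120 mm; axes as the rail's. Steel bar 6 mm thick: from the tip down 24 mm, round a bend, then level along +x to the rail, axis 200 mm above the bench. A tool let go with its eye round the upturned end swings down and hangs.
- hook0_seat (a point): where the centre of an eye is when a tool hangs from the middle of hook0's level part: 194 mm above the bench, 28 mm along +x from the tip; axes as the rail's
- hook1_tip (a point): top of the upturned end of hook1, 236 mm above the bench, 68 mm in front (-x) of the rail's middle, at y = 40 mm; axes as the rail's. Steel bar 6 mm thick: from the tip down 24 mm, round a bend, then level along +x to the rail, axis 200 mm above the bench. A tool let go with its eye round the upturned end swings down and hangs.
- hook1_seat (a point): where the centre of an eye is when a tool hangs from the middle of hook1's level part: 194 mm above the bench, 28 mm along +x from the tip; axes as the rail's
- hook2_tip (a point): top of the upturned end of hook2, 236 mm above the bench, 68 mm in front (-x) of the rail's middle, at y = -40 mm; axes as the rail's. Steel bar 6 mm thick: from the tip down 24 mm, round a bend, then level along +x to the rail, axis 200 mm above the bench. A tool let go with its eye round the upturned end swings down and hangs.
- hook2_seat (a point): where the centre of an eye is when a tool hangs from the middle of hook2's level part: 194 mm above the bench, 28 mm along +x from the tip; axes as the rail's
- hook3_tip (a point): top of the upturned end of hook3, 236 mm above the bench, 68 mm in front (-x) of the rail's middle, at y = -120 mm; axes as the rail's. Steel bar 6 mm thick: from the tip down 24 mm, round a bend, then level along +x to the rail, axis 200 mm above the bench. A tool let go with its eye round the upturned end swings down and hangs.
- hook3_seat (a point): where the centre of an eye is when a tool hangs from the middle of hook3's level part: 194 mm above the bench, 28 mm along +x from the tip; axes as the rail's
- mallet: bystander: wooden mallet lying on the bench, head 50 x 100 x 52 mm near its origin, handle 170 mm to -x
- offcut: bystander: wooden disc 96 mm across, 32 mm high; origin under its middle
- sample: bystander: square carved sample panel 130 x 130 x 20 mm, lying flat; origin under its middle

How it is judged:
By the outcome, as a careful person would: the job done as asked, in the order asked, and still so for the second after the job is handed in, with the robot touching nothing.
Of paddle, knife, spreader, scraper only 3 to 4 are there at a start; the rules pass over those that are not, and their reading is None.
At some moment in a run one of paddle, knife, spreader, scraper may be knocked a few centimetres aside while the robot is not near it.
Once in a run the grip may slacken for a moment while it holds something.
It also fails if it takes over 210 s, if anything falls off the work surface, if the arm or the gripper's body presses on something with over 40 N, if the wrist force passes 120 N, or if a joint passes its speed limit or range.

## Working session

There is one attempt and no reset: what is moved stays moved. The work goes in short steps, Python scripts to look and compute and a tool call to move; the robot and the scene stay as the last step left them, time stands still between calls to the robot, and variables do not carry over. Pictures are saved under pics/ and viewed, at most 14 in all, crops included, and the job is handed in when it is done.

Besides the shell and the picture viewer there is one more tool, called after "Call:" by a JSON object that holds its "api" and its "payload", one argument or row to a line. step_arm: Moves the arm, as the interface text tells. Its arguments: {"type":"object","properties":{"dp":{"type":"array"},"turn":{"type":"array"},"jaw":{"type":"array"},"squeeze":{"type":"number"}},"required":["dp","turn","jaw"]}

```bash
mkdir -p pics; ls
cat > h.py <<'E'
import numpy as np, cv2
from scipy.spatial.transform import Rotation as R
from workcell import bot, optics
def ray(im,uv):
    p=cv2.undistortPoints(np.array([[uv]],float),np.array(im["camera_matrix"],float),np.array(im["D"],float))[0,0]
    T=np.array(im["cam_to_world"]); return T[:3,3],T[:3,:3]@np.array([p[0],p[1],1.])
def at_z(im,uv,z):
    o,d=ray(im,uv); return o+d*(z-o[2])/d[2]
def proj(im,P):
    T=np.linalg.inv(np.array(im["cam_to_world"]))
    r,_=cv2.Rodrigues(T[:3,:3]); return cv2.projectPoints(np.array(P,float).reshape(-1,1,3),r,T[:3,3],np.array(im["camera_matrix"],float),np.array(im["D"],float))[0][:,0]
def tri(a,ua,b,ub):
    (o1,d1),(o2,d2)=ray(a,ua),ray(b,ub)
    s=np.linalg.lstsq(np.stack([d1,-d2],1),o2-o1,rcond=None)[0]
    p,q=o1+d1*s[0],o2+d2*s[1]; return (p+q)/2,np.linalg.norm(p-q)
E
python3 - <<'E'
from h import *
s=bot.observe(); print({k:np.round(v,3) for k,v in s.items()})
I={}
for n in("scene","top"):
    I[n]=optics.get_image(n); cv2.imwrite(f"pics/{n}0.png",I[n]["frame"]); print(np.round(I[n]["cam_to_world"],2).tolist())
for q in("handle","chest","rail","hook0_tip","hook1_tip","hook2_tip","hook3_tip","mallet","offcut","sample","paddle","knife","spreader","scraper"):
    for n in I: print(q,n,[(np.round(r["uv"]).tolist(),round(r["conf"],2)) for r in optics.search_frame(I[n],q)[:4]])
E
```

```text
pics
{'time_s': np.float64(0.0), 'joints': array([-1.339,  0.412, -0.013,  1.597,  0.006,  1.134, -0.082]), 'qd': array([ 0.   ,  0.001,  0.   ,  0.   ,  0.001, -0.002,  0.001]), 'joint_efforts': array([-1.0000e-03, -6.0062e+01,  6.8200e-01, -2.9941e+01,  1.4000e-02,
        1.0000e-02,  0.0000e+00]), 'tcp_pos': array([0.185, 0.597, 0.404]), 'orientation': array([-4.690e-01, -3.106e+00,  2.000e-03]), 'ft_force': array([-0.12 ,  0.59 ,  0.652]), 'ft_torque': array([0.007, 0.018, 0.064]), 'grip_force': np.float64(0.0), 'finger_gap': np.float64(0.085)}
[[-0.19, 0.6, -0.78, 1.61], [0.98, 0.13, -0.13, 0.13], [0.02, -0.79, -0.61, 1.04], [0.0, 0.0, 0.0, 1.0]]
[[-0.02, -0.99, 0.1, 0.39], [-1.0, 0.02, 0.0, -0.08], [-0.01, -0.1, -0.99, 1.42], [0.0, 0.0, 0.0, 1.0]]
handle scene [([420.0, 237.0], 0.89)]
handle top [([213.0, 194.0], 0.6)]
chest scene []
chest top [([178.0, 198.0], 0.72), ([212.0, 192.0], 0.29)]
rail scene [([250.0, 247.0], 0.91), ([460.0, 258.0], 0.42)]
rail top [([374.0, 166.0], 0.88)]
hook0_tip scene [([254.0, 244.0], 0.86), ([462.0, 258.0], 0.61)]
hook0_tip top [([375.0, 164.0], 0.69), ([215.0, 193.0], 0.59)]
hook1_tip scene [([257.0, 246.0], 0.84)]
hook1_tip top [([374.0, 164.0], 0.91)]
hook2_tip scene [([254.0, 247.0], 0.74)]
hook2_tip top [([374.0, 164.0], 0.66)]
hook3_tip scene [([257.0, 248.0], 0.83), ([459.0, 257.0], 0.37)]
hook3_tip top [([372.0, 167.0], 0.63)]
mallet scene [([210.0, 197.0], 0.55), ([256.0, 248.0], 0.5)]
mallet top [([457.0, 230.0], 0.55), ([316.0, 240.0], 0.51)]
offcut scene [([330.0, 217.0], 0.8)]
offcut top [([315.0, 240.0], 0.65), ([214.0, 192.0], 0.17)]
sample scene [([272.0, 202.0], 0.56)]
sample top [([382.0, 238.0], 0.97)]
paddle scene []
paddle top []
knife scene []
knife top [([371.0, 163.0], 0.68), ([385.0, 239.0], 0.63)]
spreader scene [([252.0, 247.0], 0.28)]
spreader top [([374.0, 163.0], 0.5)]
scraper scene [([258.0, 246.0], 0.31)]
scraper top [([215.0, 196.0], 0.47)]
```

```bash
sleep 0
```

```text
(no output)
```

View pics/scene0.png

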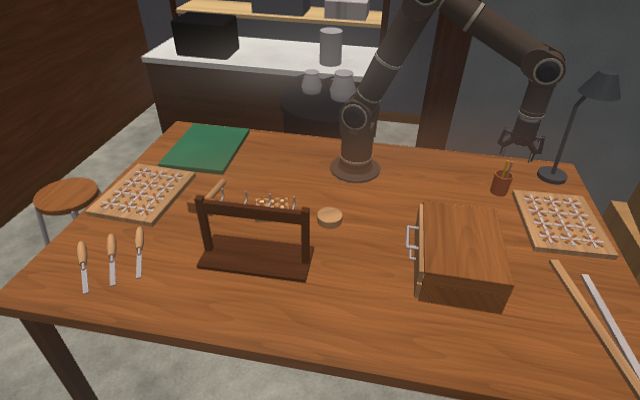

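View pics/top0.png

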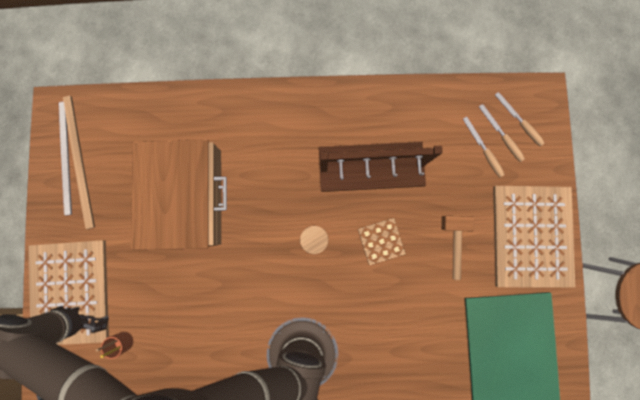

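The scene shows the chest right with its handle at about (412,238), facing the rail. The rail is in the middle at (255,240), and the disc, sample and mallet lie behind it. The top view shows the chest at (175,195), the handle bar at (222,193), and the rail with its four hooks at (340–422,165) pointing to the robot.

Run:
```python
from h import *
f=cv2.imread("pics/top0.png")
a=cv2.resize(f[130:260,125:235],None,fx=4,fy=4,interpolation=cv2.INTER_CUBIC)
b=cv2.resize(f[135:200,310:450],None,fx=4,fy=4,interpolation=cv2.INTER_CUBIC)[:, :]
c=np.zeros((600,800,3),np.uint8); 
a=cv2.resize(f[132:257,195:235],None,fx=4.5,fy=4.5,interpolation=cv2.INTER_CUBIC)
c[:a.shape[0],:a.shape[1]]=a; c[:b.shape[0],200:200+b.shape[1]]=b
g=cv2.imread("pics/scene0.png"); d=cv2.resize(g[185:285,190:325],None,fx=3.3,fy=3.3,interpolation=cv2.INTER_CUBIC); c[265:265+d.shape[0],200:200+d.shape[1]]=d
cv2.imwrite("pics/c1.png",c)
```

```text
(no output)
```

View pics/c1.png

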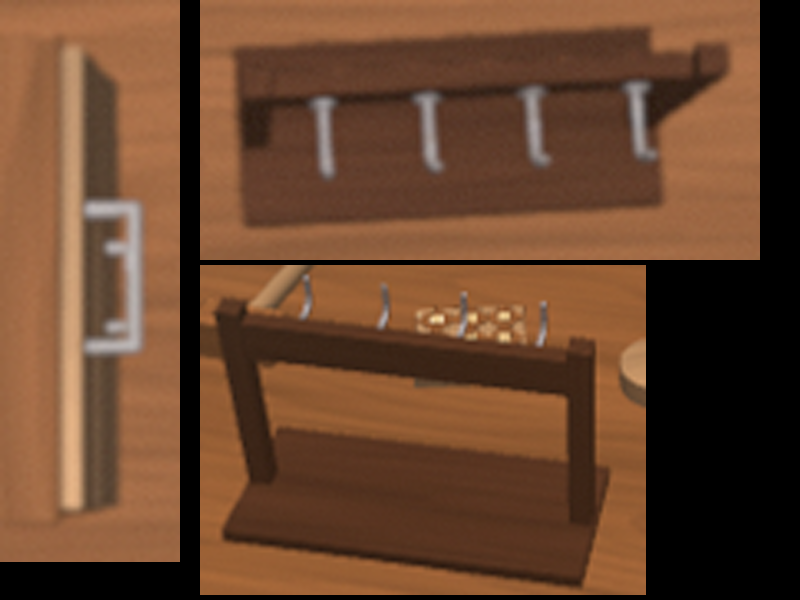

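Tips in the top view: (342,178), (369,176), (396,175), (423,173). In the scene view: (294,196), (270,194), (246,191), (222,189). Handle bar in top: (225,177)–(225,210).

Run:
```python
from h import *
T=optics.get_image("top");S=optics.get_image("scene")
tt=[(342.0,178.3),(368.5,176.3),(395.5,174.8),(422.7,173.3)]
ts=[(293.6,196),(269.4,193.6),(245.5,191.2),(222.1,188.4)]
for a,b in zip(tt,ts):
    print(at_z(T,a,.236).round(4),at_z(S,b,.236).round(4),np.round(tri(T,a,S,b),4) if 0 else tri(T,a,S,b))
for uv in [(224.9,177.2),(224.9,209.7)]: print("bar",at_z(T,uv,.117).round(4))
for uv in [(213.4,142),(213.4,245.3)]: print("front",at_z(T,uv,.130).round(4))
print("bar scene",at_z(S,(411.5,237),.112).round(3))
from workcell import bot
s=bot.observe(); print(R.from_rotvec(s["orientation"]).as_matrix().round(3))
```

```text
[ 0.5661 -0.1419  0.236 ] [ 0.5724 -0.1402  0.236 ] (array([ 0.56666378, -0.14193938,  0.23156003]), np.float64(0.0005206487122900916))
[ 0.5702 -0.2204  0.236 ] [ 0.5764 -0.2191  0.236 ] (array([ 0.57086815, -0.22095537,  0.23170838]), np.float64(9.008073139356536e-05))
[ 0.5729 -0.3005  0.236 ] [ 0.5803 -0.298   0.236 ] (array([ 0.57357353, -0.30111008,  0.23081171]), np.float64(0.0007027306083366517))
[ 0.5755 -0.3815  0.236 ] [ 0.5817 -0.3768  0.236 ] (array([ 0.57584067, -0.38122328,  0.23155195]), np.float64(0.00283868827701744))
bar [0.5968 0.2331 0.117 ]
bar [0.4904 0.2331 0.117 ]
front [0.712  0.2683 0.13  ]
front [0.3766 0.267  0.13  ]
bar scene [0.549 0.25  0.112]
[[-0.955  0.295 -0.   ]
 [ 0.295  0.955  0.   ]
 [ 0.     0.    -1.   ]]
```

```bash
cat >> h.py <<'E'
def plan(p,yd):
    """p: grasp point target (world); yd: wanted direction angle (deg) of the gripper's y axis, mod 180. Prints dp,turn units."""
    s=bot.observe(); M=R.from_rotvec(s["orientation"]).as_matrix()
    d=M.T@(np.array(p)-(s["tcp_pos"]+.155*M[:,2]))/.04
    a=np.degrees(np.arctan2(M[1,1],M[0,1])); t=((a-yd)+90)%180-90   # tool z down: +turn lowers the angle
    print("dp",d.round(2),"turn",round(t/5,2),"alt",round((t-180*np.sign(t))/5,2),"j7",round(s["joints"][6],2),"y at",round(a,1),"gp",(s["tcp_pos"]+.155*M[:,2]).round(4), "x.z",np.round(M[:,2],3))
E
python3 -c "
from h import *
plan((.544,.233,.25),90)
plan((.544,.233,.112),90)"
```

```text
dp [-1.127e+01 -6.040e+00 -1.000e-02] turn -3.44 alt 32.56 j7 -0.08 y at 72.8 gp [0.1846 0.5971 0.2497] x.z [-0.  0. -1.]
dp [-11.27  -6.04   3.44] turn -3.44 alt 32.56 j7 -0.08 y at 72.8 gp [0.1846 0.5971 0.2497] x.z [-0.  0. -1.]
```

Call:
{"api": "step_arm", "payload": {
  "dp": [
    [-11.27, -6.04, 0],
    [-11.27, -6.04, 0],
    [-11.27, -6.04, 0],
    [-11.27, -6.04, 0],
    [-11.27, -6.04, 0],
    [-11.27, -6.04, 0],
    [-11.27, -6.04, 0],
    [-11.27, -6.04, 0],
    [-11.27, -6.04, 0],
    [-11.27, -6.04, 0],
    [-11.27, -6.04, 0],
    [-11.27, -6.04, 0],
    [-11.27, -6.04, 0],
    [-11.27, -6.04, 0]
  ],
  "turn": [-3.44, -3.44, -3.44, -3.44, -3.44, -3.44, -3.44, -3.44, -3.44, -3.44, -3.44, -3.44, -3.44, -3.44],
  "jaw": [28, 28, 28, 28, 28, 28, 28, 28, 28, 28, 28, 28, 28, 28]
}}

```text
time_s: 3.35
tcp_pos: [0.5437, 0.2336, 0.4048]
orientation: [-0.002, 3.141, 0.0]
ft_force: [0.5, -0.9, 0.6]
finger_gap: 0.0239
grip_force: 0.0
```

```bash
python3 -c "
from h import *
plan((.544,.233,.112),90)"
```

```text
dp [-0.01 -0.02  3.44] turn 0.01 alt -35.99 j7 1.13 y at 90.1 gp [0.5437 0.2336 0.2498] x.z [ 0.  0. -1.]
```

Call:
{"api": "step_arm", "payload": {
  "dp": [
    [0, 0, 1.2],
    [0, 0, 2.4],
    [0, 0, 3.0],
    [0, 0, 3.44],
    [0, 0, 3.44],
    [0, 0, 3.44],
    [0, 0, 3.44],
    [0, 0, 3.44],
    [0, 0, 3.44]
  ],
  "turn": [0, 0, 0, 0, 0, 0, 0, 0, 0],
  "jaw": [28, 28, 28, 28, 28, 0, 0, 0, 0],
  "squeeze": 40
}}

```text
time_s: 4.47
tcp_pos: [0.5442, 0.2336, 0.268]
orientation: [-0.001, 3.14, 0.002]
ft_force: [-0.2, 1.2, 4.8]
finger_gap: 0.0083
grip_force: 39.6
```

Call:
{"api": "step_arm", "payload": {
  "dp": [
    [0, -0.2, 0],
    [0, -0.6, 0],
    [0, -1.1, 0],
    [0, -1.6, 0],
    [0, -2.1, 0],
    [0, -2.6, 0],
    [0, -3.1, 0],
    [0, -3.6, 0],
    [0, -4.1, 0],
    [0, -4.5, 0],
    [0, -4.8, 0],
    [0, -5.0, 0],
    [0, -5.14, 0],
    [0, -5.14, 0],
    [0, -5.14, 0]
  ],
  "turn": [0, 0, 0, 0, 0, 0, 0, 0, 0, 0, 0, 0, 0, 0, 0],
  "jaw": [0, 0, 0, 0, 0, 0, 0, 0, 0, 0, 0, 0, 0, 0, 0]
}}

```text
time_s: 6.35
tcp_pos: [0.5446, 0.0315, 0.268]
orientation: [-0.006, 3.139, 0.009]
ft_force: [0.4, 16.0, 3.0]
finger_gap: 0.0084
grip_force: 40.1
```

Call:
{"api": "step_arm", "payload": {
  "dp": [
    [0, 0.05, 0],
    [0, 0.05, 0],
    [0, 0.05, 0],
    [0, 0.05, -1.2],
    [0, 0, -2.4],
    [0, 0, -3.5],
    [1, -2, -3.5],
    [1, -3.5, -3.5],
    [1, -5, -3.5],
    [1, -5, -3.5],
    [1, -5, -3.5]
  ],
  "turn": [0, 0, 0, 0, 0, 0, 0, 0, 0, 0, 0],
  "jaw": [30, 30, 30, 30, 30, 30, 40, 50, 50, 50, 50]
}}

```text
time_s: 7.72
tcp_pos: [0.5033, -0.1747, 0.4069]
orientation: [-0.007, -3.141, 0.001]
ft_force: [-0.1, 1.1, -1.0]
finger_gap: 0.0426
grip_force: 0.0
```

Run:
```python
from h import *
T=optics.get_image("top");S=optics.get_image("scene")
for q in("paddle","knife","spreader","scraper","handle","paddle_eye"):
    for n,I in(("t",T),("s",S)): print(q,n,[(np.round(r["uv"]).tolist(),round(r["conf"],2)) for r in optics.search_frame(I,q)[:4]])
c=np.zeros((600,800,3),np.uint8)
a=cv2.resize(T["frame"][135:255,200:300],None,fx=5,fy=5,interpolation=cv2.INTER_CUBIC);c[:,:500]=a
b=cv2.resize(S["frame"][190:330,340:440],None,fx=3,fy=3,interpolation=cv2.INTER_CUBIC);c[:420,500:]=b
cv2.imwrite("pics/c2.png",c)
print({k:np.round(v,3) for k,v in bot.observe().items() if k in("ft_force","tcp_pos")})
```

```text
paddle t [([234.0, 160.0], 0.75), ([236.0, 204.0], 0.18)]
paddle s [([392.0, 260.0], 0.57), ([273.0, 203.0], 0.28), ([250.0, 245.0], 0.18)]
knife t [([390.0, 159.0], 0.66), ([241.0, 203.0], 0.63), ([237.0, 186.0], 0.47)]
knife s [([390.0, 229.0], 0.86)]
spreader t [([237.0, 184.0], 0.59)]
spreader s [([394.0, 215.0], 0.68), ([393.0, 246.0], 0.59)]
scraper t [([244.0, 222.0], 0.74)]
scraper s [([397.0, 218.0], 0.73), ([331.0, 215.0], 0.43)]
handle t [([249.0, 196.0], 0.97)]
handle s [([388.0, 240.0], 0.97)]
paddle_eye t [([236.0, 157.0], 0.68)]
paddle_eye s [([394.0, 262.0], 0.86), ([390.0, 230.0], 0.52)]
{'tcp_pos': array([ 0.504, -0.172,  0.407]), 'ft_force': array([ 1.14 , -0.056,  0.558])}
```

View pics/c2.png

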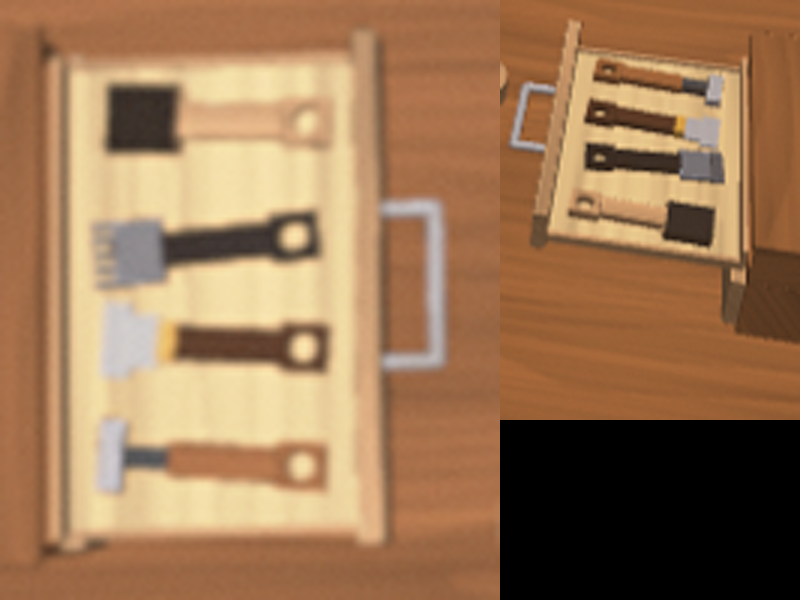

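The drawer is open and holds all four tools with their eyes to the right, towards the front. Crop positions of eye and head end: paddle (307,120)/(107,119), spreader (294,236)/(98,255), knife (303,348)/(104,341), scraper (301,465)/(100,456).

```bash
sed -i 's/t=((a-yd)+90)%180-90/t=((a-yd)+180)%360-180/; s/"alt",[^"]*"j7"/"j7"/' h.py
cat >> h.py <<'E'
def tools(T,px,ox=200,oy=135,s=5):
    """px: name -> (eye, head end) in crop pixels; gives origin xy and heading"""
    r={}
    for n,(e,h) in px.items():
        f=lambda c:((c[0]+.5)/s-.5+ox,(c[1]+.5)/s-.5+oy)
        E=at_z(T,f(e),.101);H=at_z(T,f(h),{"knife":.097,"spreader":.098}.get(n,.103))
        u=(E-H)[:2];L=np.linalg.norm(u);u/=L
        r[n]=(E[:2]-.058*u, np.degrees(np.arctan2(u[1],u[0])))
        print(n,"origin",r[n][0].round(4),"ang",r[n][1].round(1),"L",round(L,4),"eye",E[:2].round(4))
    return r
E
python3 - <<'E'
from h import *
T=optics.get_image("top")
r=tools(T,{"paddle":((307,120),(107,119)),"spreader":((294,236),(98,255)),"knife":((303,348),(104,341)),"scraper":((301,465),(100,456))})
for n in r:
    o,a=r[n]; plan((o[0],o[1],.18),a+90)
E
```

```text
paddle origin [0.6603 0.1747] ang -91.6 L 0.133 eye [0.6586 0.1167]
spreader origin [0.5772 0.1837] ang -86.0 L 0.131 eye [0.5812 0.1259]
knife origin [0.5106 0.1784] ang -93.5 L 0.1324 eye [0.5071 0.1205]
scraper origin [0.4344 0.1804] ang -93.8 L 0.1316 eye [0.4306 0.1225]
dp [-3.91  8.68  1.8 ] turn 18.33 j7 1.89 y at 90.0 gp [ 0.5041 -0.1724  0.2521] x.z [ 0.  0. -1.]
dp [-1.83  8.9   1.8 ] turn 17.21 j7 1.89 y at 90.0 gp [ 0.5041 -0.1724  0.2521] x.z [ 0.  0. -1.]
dp [-0.17  8.77  1.8 ] turn 18.7 j7 1.89 y at 90.0 gp [ 0.5041 -0.1724  0.2521] x.z [ 0.  0. -1.]
dp [1.74 8.82 1.8 ] turn 18.76 j7 1.89 y at 90.0 gp [ 0.5041 -0.1724  0.2521] x.z [ 0.  0. -1.]
```

Call:
{"api": "step_arm", "payload": {
  "dp": [
    [1.74, 8.82, 0],
    [1.74, 8.82, 0],
    [1.74, 8.82, 0],
    [1.74, 8.82, 0],
    [1.74, 8.82, 0],
    [1.74, 8.82, 0],
    [1.74, 8.82, 0],
    [1.74, 8.82, 0],
    [1.74, 8.82, 0],
    [1.74, 8.82, 1.0],
    [1.74, 8.82, 1.8],
    [1.74, 8.82, 1.8],
    [1.74, 8.82, 1.8]
  ],
  "turn": [18.76, 18.76, 18.76, 18.76, 18.76, 18.76, 18.76, 18.76, 18.76, 18.76, 18.76, 18.76, 18.76],
  "jaw": [55, 55, 55, 55, 55, 55, 55, 55, 55, 55, 55, 55, 55]
}}

```text
time_s: 10.1
tcp_pos: [0.4348, 0.1805, 0.3361]
orientation: [2.293, 2.147, 0.002]
ft_force: [-0.4, 0.4, 0.4]
finger_gap: 0.0468
grip_force: 0.0
```

```bash
python3 -c "
from h import *
plan((.4344,.1804,.112),-3.8)"
```

```text
dp [-0.01 -0.02  1.73] turn 0.0 j7 -0.51 y at -3.8 gp [0.435  0.1806 0.1811] x.z [ 0.001  0.001 -1.   ]
```

Call:
{"api": "step_arm", "payload": {
  "dp": [
    [0, 0, 0.7],
    [0, 0, 1.3],
    [0, 0, 1.6],
    [0, 0, 1.74],
    [0, 0, 1.74],
    [0, 0, 1.74],
    [0, 0, 1.74],
    [0, 0, 1.74],
    [0, 0, 1.74]
  ],
  "turn": [0, 0, 0, 0, 0, 0, 0, 0, 0],
  "jaw": [55, 55, 55, 55, 55, 0, 0, 0, 0],
  "squeeze": 50
}}

```text
time_s: 11.22
tcp_pos: [0.4347, 0.1805, 0.2664]
orientation: [2.294, 2.147, 0.002]
ft_force: [-0.7, -0.3, 5.8]
finger_gap: 0.0227
grip_force: 49.3
```

Call:
{"api": "step_arm", "payload": {
  "dp": [
    [0, 0, -0.3],
    [0, 0, -1.0],
    [0, 0, -2.0],
    [0, 0, -3.0],
    [0, 0, -4.0],
    [0, 0, -4.7],
    [0, 0, -4.7]
  ],
  "turn": [0, 0, 0, 0, 0, 0, 0],
  "jaw": [0, 0, 0, 0, 0, 0, 0],
  "squeeze": 60
}}

```text
time_s: 12.1
tcp_pos: [0.4346, 0.1802, 0.4561]
orientation: [2.293, 2.146, 0.007]
ft_force: [-0.4, -0.4, -1.5]
finger_gap: 0.022
grip_force: 59.3
```

```bash
python3 -c "
from h import *
plan((.5177,-.3836,.290),92.2)"
```

```text
dp [-13.94   2.99   0.25] turn -19.2 j7 -0.54 y at -3.8 gp [0.4352 0.1806 0.3011] x.z [ 0.004  0.003 -1.   ]
```

Call:
{"api": "step_arm", "payload": {
  "dp": [
    [-0.6, 0.1, 0],
    [-1.6, 0.35, 0],
    [-2.7, 0.6, 0],
    [-3.8, 0.8, 0],
    [-4.9, 1.05, 0],
    [-6.0, 1.3, 0],
    [-7.1, 1.5, 0],
    [-8.2, 1.75, 0],
    [-9.3, 2.0, 0],
    [-10.4, 2.2, 0],
    [-11.5, 2.5, 0],
    [-12.5, 2.7, 0],
    [-13.3, 2.85, 0],
    [-13.94, 2.99, 0],
    [-13.94, 2.99, 0.25],
    [-13.94, 2.99, 0.25],
    [-13.94, 2.99, 0.25]
  ],
  "turn": [-0.8, -2.2, -3.7, -5.2, -6.7, -8.2, -9.8, -11.3, -12.8, -14.3, -15.8, -17.2, -18.4, -19.2, -19.2, -19.2, -19.2],
  "jaw": [0, 0, 0, 0, 0, 0, 0, 0, 0, 0, 0, 0, 0, 0, 0, 0, 0]
}}

```text
time_s: 14.22
tcp_pos: [0.5173, -0.3827, 0.4432]
orientation: [0.062, -3.141, -0.002]
ft_force: [0.2, 0.4, -0.9]
finger_gap: 0.0224
grip_force: 59.3
```

```bash
cat >> h.py <<'E'
def shot(name,tb=(405,135,55,75),sb=(195,165,120,90),ts=6,ss=3.5):
    T=optics.get_image("top");S=optics.get_image("scene");c=np.zeros((600,800,3),np.uint8)
    for I,(x,y,w,h),s,X in((T,tb,ts,0),(S,sb,ss,380)):
        a=cv2.resize(I["frame"][y:y+h,x:x+w],None,fx=s,fy=s,interpolation=cv2.INTER_CUBIC)[:600,:800-X];c[:a.shape[0],X:X+a.shape[1]]=a
    cv2.imwrite(f"pics/{name}.png",c); return T,S
E
python3 - <<'E'
from h import *
plan((.5177,-.3836,.290),92.2)
shot("h3")
E
```

```text
dp [-0.01 -0.03 -0.05] turn 0.02 j7 2.33 y at 92.3 gp [ 0.5172 -0.3826  0.2882] x.z [-0.     0.001 -1.   ]
```

View pics/h3.png

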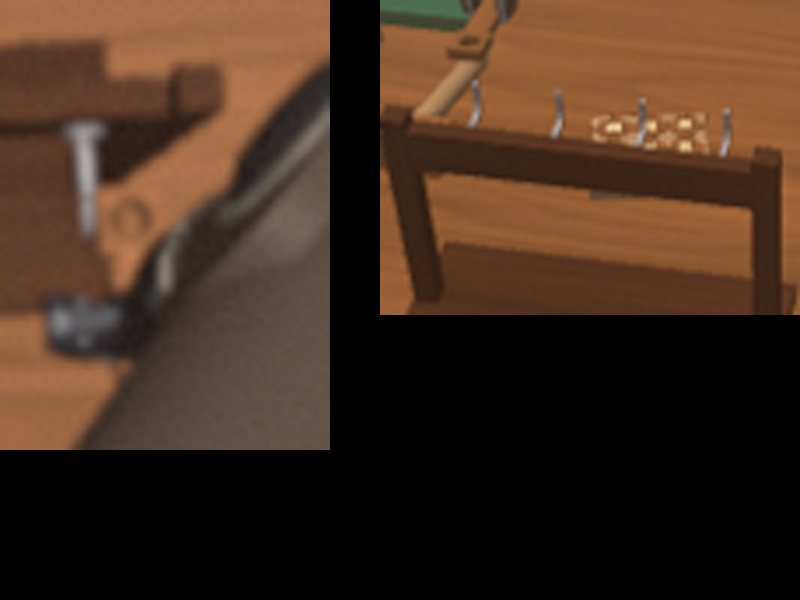

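The top crop shows the scraper's eye at (131,217), just right of hook 3 at (88,232). In the scene crop the eye is at (470,42), above and behind the hook 3 tip at (477,85).

```bash
cat >> h.py <<'E'
def cT(c,b=(405,135),s=6): return ((c[0]+.5)/s-.5+b[0],(c[1]+.5)/s-.5+b[1])
def cS(c,b=(195,165),s=3.5): return ((c[0]-380+.5)/s-.5+b[0],(c[1]+.5)/s-.5+b[1])
E
python3 - <<'E'
from h import *
T=optics.get_image("top");S=optics.get_image("scene")
et,es=cT((131,217)),cS((470,42))
print(at_z(T,et,.280),at_z(S,es,.280),tri(T,et,S,es))
a,b=proj(T,[(.5172,-.3826,.288)])[0],proj(T,[(.575,-.3805,.274)])[0]
print("gp crop",(a-[405,135]+.5)*6,"eye exp",(b-[405,135]+.5)*6, "scene eye exp",(proj(S,[(.575,-.3805,.274)])[0]-[195,165]+.5)*3.5+[380,0])
print("tip top",at_z(T,cT((111,232)),.236),"tip scene",at_z(S,cS((477,84)),.236))
E
```

```text
[ 0.57572672 -0.38118085  0.28      ] [ 0.57873307 -0.37802648  0.28      ] (array([ 0.57574806, -0.38064403,  0.27792224]), np.float64(0.0021805534929294915))
gp crop [145.15749772 337.56624222] eye exp [126.93293305 221.13629763] scene eye exp [470.30499648  45.35747276]
tip top [ 0.57567031 -0.38264556  0.236     ] tip scene [ 0.58279928 -0.37552609  0.236     ]
```

Call:
{"api": "step_arm", "payload": {
  "dp": [
    [-0.04, 0, 0.3],
    [-0.04, 0, 0.6],
    [-0.04, 0, 0.8],
    [-0.04, 0, 0.95],
    [-0.04, 0, 1.05],
    [-0.04, 0, 1.05]
  ],
  "turn": [0, 0, 0, 0, 0, 0],
  "jaw": [0, 0, 0, 0, 0, 0]
}}

```text
time_s: 15.18
tcp_pos: [0.5186, -0.3839, 0.4013]
orientation: [0.061, -3.141, -0.0]
ft_force: [-0.4, 0.3, -0.9]
finger_gap: 0.0224
grip_force: 59.3
```

Call:
{"api": "step_arm", "payload": {
  "dp": [
    [0, 0, 0.15],
    [0, 0, 0.3],
    [0, 0, 0.3],
    [0, 0, 0.3],
    [0, 0, 0.3],
    [0, 0, 0.3],
    [0, 0, 0.3],
    [0, 0, 0.3],
    [0, 0, 0.3]
  ],
  "turn": [0, 0, 0, 0, 0, 0, 0, 0, 0],
  "jaw": [0, 0, 70, 70, 70, 70, 70, 70, 70]
}}

```text
time_s: 16.3
tcp_pos: [0.5186, -0.3839, 0.3895]
orientation: [-0.061, 3.141, 0.0]
ft_force: [-0.6, 0.0, -0.2]
finger_gap: 0.0598
grip_force: 0.0
```

Run:
```python
from h import *
plan((.51,-.1,.3),0)
```

```text
dp [-0.06  7.1  -1.64] turn 18.44 j7 2.35 y at 92.2 gp [ 0.5186 -0.3839  0.2345] x.z [-0.  0. -1.]
```

Call:
{"api": "step_arm", "payload": {
  "dp": [
    [0, 0, -0.8],
    [0, 0, -1.64],
    [0.5, 1.3, -1.64],
    [0.5, 2.6, -1.64],
    [0.5, 3.9, -1.64],
    [0.5, 5.2, -1.64],
    [0.5, 6.5, -1.64],
    [0.5, 8, -1.64],
    [0.5, 8, -1.64],
    [0.5, 8, -1.64],
    [0.5, 8, -1.64]
  ],
  "turn": [0, 0, 2, 4, 6.1, 8.2, 10.3, 12.4, 14.5, 16.5, 18.44],
  "jaw": [70, 70, 55, 55, 55, 55, 55, 55, 55, 55, 55]
}}

```text
time_s: 17.68
tcp_pos: [0.4861, -0.0646, 0.4553]
orientation: [2.196, 2.246, 0.001]
ft_force: [-0.3, 0.2, 0.7]
finger_gap: 0.0467
grip_force: 0.0
```

```bash
cat >> h.py <<'E'
def shot2(name,boxes):
    """boxes: (cam,x,y,w,h,scale,X,Y)"""
    I={"top":optics.get_image("top"),"scene":optics.get_image("scene")};c=np.zeros((600,800,3),np.uint8)
    for n,x,y,w,h,s,X,Y in boxes:
        a=cv2.resize(I[n]["frame"][y:y+h,x:x+w],None,fx=s,fy=s,interpolation=cv2.INTER_CUBIC)[:600-Y,:800-X];c[Y:Y+a.shape[0],X:X+a.shape[1]]=a
    cv2.imwrite(f"pics/{name}.png",c); return I
TR=("top",205,140,75,110,5,0,0); RS=("scene",190,170,130,115,3.2,384,0); RT=("top",315,135,130,65,3.2,384,375)
E
python3 -c "
from h import *
shot2('a1',[TR,RS,RT])"
```

```text
(no output)
```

View pics/a1.png

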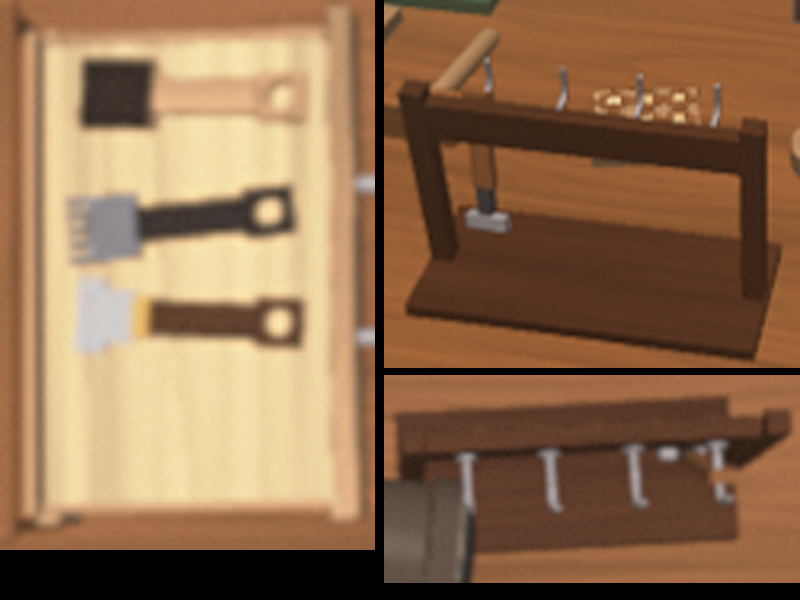

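The scraper hangs from hook 3 (scene crop, 485,190). The other three tools have not moved: knife eye at (280,323), spreader at (268,210), paddle at (281,96).

```bash
python3 -c "
from h import *
plan((.5106,.1784,.112),-3.5)"
```

```text
dp [6.06 0.77 4.71] turn 0.99 j7 0.14 y at 1.5 gp [ 0.4862 -0.0648  0.3002] x.z [ 0.  0. -1.]
```

Call:
{"api": "step_arm", "payload": {
  "dp": [
    [1.2, 0.2, 0],
    [2.6, 0.4, 0],
    [4.0, 0.6, 0.5],
    [5.2, 0.7, 1.2],
    [6.06, 0.77, 2.2],
    [6.06, 0.77, 3.0],
    [6.06, 0.77, 3.6],
    [6.06, 0.77, 4.2],
    [6.06, 0.77, 4.55],
    [6.06, 0.77, 4.71],
    [6.06, 0.77, 4.71],
    [6.06, 0.77, 4.71],
    [6.06, 0.77, 4.71],
    [6.06, 0.77, 4.71],
    [6.06, 0.77, 4.71]
  ],
  "turn": [0.5, 0.99, 0.99, 0.99, 0.99, 0.99, 0.99, 0.99, 0.99, 0.99, 0.99, 0.99, 0.99, 0.99, 0.99],
  "jaw": [55, 55, 55, 55, 55, 55, 55, 55, 55, 55, 55, 0, 0, 0, 0]
}}

```text
time_s: 19.65
tcp_pos: [0.5106, 0.1784, 0.2678]
orientation: [2.285, 2.155, 0.003]
ft_force: [-1.3, 0.8, 6.4]
finger_gap: 0.0222
grip_force: 59.4
```

```bash
python3 -c "
from h import *
plan((.5169,-.303,.290),92.2)"
```

```text
dp [-12.     0.86  -4.44] turn -19.11 j7 -0.3 y at -3.4 gp [0.5109 0.1785 0.1128] x.z [ 0.002  0.001 -1.   ]
```

Call:
{"api": "step_arm", "payload": {
  "dp": [
    [0, 0, -0.4],
    [0, 0, -1.2],
    [0, 0, -2.2],
    [0, 0, -3.2],
    [0, 0, -4.2],
    [-0.5, 0, -4.7],
    [-1.5, 0.1, -4.7],
    [-2.6, 0.2, -4.7],
    [-3.7, 0.3, -4.7],
    [-4.8, 0.4, -4.7],
    [-5.9, 0.5, -4.7],
    [-7.0, 0.55, -4.7],
    [-8.1, 0.6, -4.7],
    [-9.2, 0.7, -4.7],
    [-10.2, 0.8, -4.7],
    [-11.1, 0.86, -4.7],
    [-11.7, 0.86, -4.7],
    [-12, 0.86, -4.44],
    [-12, 0.86, -4.44],
    [-12, 0.86, -4.44]
  ],
  "turn": [0, 0, 0, 0, 0, -0.8, -2.4, -4.0, -5.7, -7.4, -9.1, -10.8, -12.5, -14.2, -15.9, -17.5, -18.6, -19.11, -19.11, -19.11],
  "jaw": [0, 0, 0, 0, 0, 0, 0, 0, 0, 0, 0, 0, 0, 0, 0, 0, 0, 0, 0, 0]
}}

```text
time_s: 22.15
tcp_pos: [0.5166, -0.3022, 0.4449]
orientation: [-0.059, 3.141, 0.001]
ft_force: [-0.2, 0.6, -1.4]
finger_gap: 0.0226
grip_force: 59.0
```

Run:
```python
from h import *
plan((.5169,-.303,.290),92.2)
shot("h2",(375,135,55,75))
```

```text
dp [-0.01 -0.02 -0.  ] turn -0.01 j7 2.2 y at 92.2 gp [ 0.5166 -0.3022  0.2899] x.z [ 0.001  0.    -1.   ]
```

View pics/h2.png

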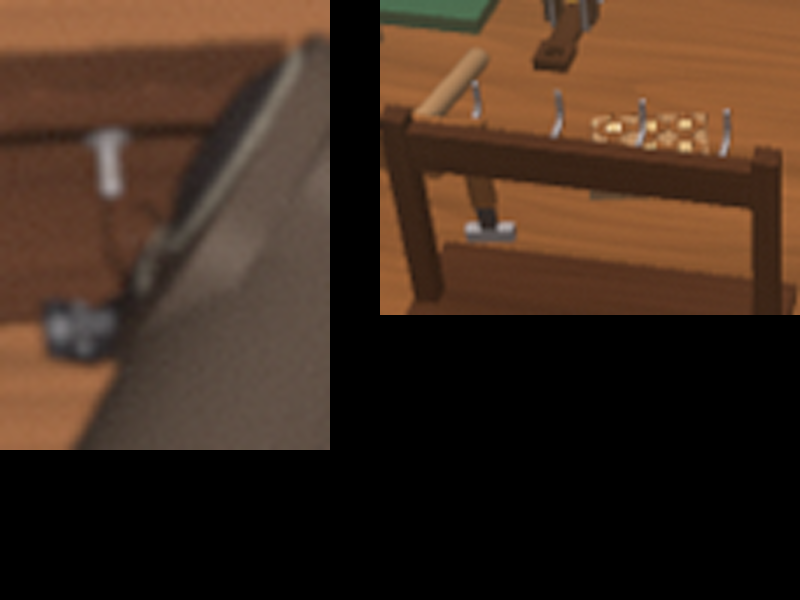

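The knife is above hook 2. In the top crop its eye shows faintly near (145,215); in the scene crop the eye is near (549,52), over the hook tip at (558,93).

Run:
```python
from h import *
T=optics.get_image("top");S=optics.get_image("scene")
P=[(.5746,-.300,.282),(.5746,-.3,.276)]
print("T",(proj(T,P)-[375,135]+.5)*6,"S",(proj(S,P)-[195,165]+.5)*3.5+[380,0])
print(at_z(S,cS((549,52)),.282))
```

```text
T [[142.5353833  222.86723475]
 [140.15537641 224.95295777]] S [[553.74396475  48.63715845]
 [554.3616507   54.08582188]]
[ 0.58129256 -0.3016879   0.282     ]
```

Call:
{"api": "step_arm", "payload": {
  "dp": [
    [0, 0, 0.3],
    [0, 0, 0.6],
    [0, 0, 0.8],
    [0, 0, 0.95],
    [0, 0, 1.08],
    [0, 0, 1.08]
  ],
  "turn": [0, 0, 0, 0, 0, 0],
  "jaw": [0, 0, 0, 0, 0, 0]
}}

```text
time_s: 23.1
tcp_pos: [0.5164, -0.3029, 0.4007]
orientation: [0.06, -3.141, -0.0]
ft_force: [-0.2, 0.1, -0.8]
finger_gap: 0.0222
grip_force: 59.1
```

Call:
{"api": "step_arm", "payload": {
  "dp": [
    [0, 0, 0.15],
    [0, 0, 0.3],
    [0, 0, 0.3],
    [0, 0, 0.3],
    [0, 0, 0.3],
    [0, 0, 0.3],
    [0, 0, 0.3],
    [0, 0, 0.3],
    [0, 0, 0.3],
    [0, 0, -0.5],
    [0, 0, -1.34],
    [0.5, 1.3, -1.34],
    [0.5, 2.6, -1.34],
    [0.5, 3.9, -1.34],
    [0.5, 5.2, -1.34],
    [0.5, 6.2, -1.34],
    [0.5, 6.2, -1.34],
    [0.5, 6.2, -1.34],
    [0.5, 6.2, -1.34],
    [0.5, 6.2, -1.34]
  ],
  "turn": [0, 0, 0, 0, 0, 0, 0, 0, 0, 0, 0, 2, 4, 6.1, 8.2, 10.3, 12.4, 14.5, 16.5, 18.44],
  "jaw": [0, 0, 70, 70, 70, 70, 70, 70, 70, 70, 70, 55, 55, 55, 55, 55, 55, 55, 55, 55]
}}

```text
time_s: 25.6
tcp_pos: [0.4869, -0.0559, 0.4548]
orientation: [2.227, 2.215, 0.0]
ft_force: [-0.2, 0.1, 0.4]
finger_gap: 0.0469
grip_force: 0.0
```

```bash
python3 -c "
from h import *
shot2('a2',[TR,RS,RT])"
```

View pics/a2.png

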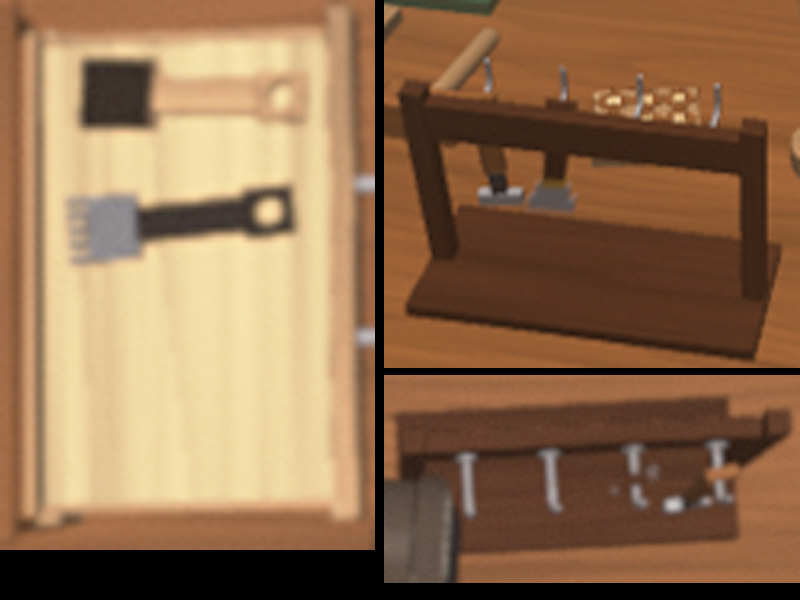

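The knife now hangs from hook 2 (555,170) and the scraper still hangs from hook 3, swinging a little. Spreader and paddle have not moved.

```bash
python3 -c "
from h import *
plan((.5772,.1837,.112),4)"
```

```text
dp [5.99 2.25 4.69] turn -0.82 j7 0.09 y at -0.1 gp [ 0.4869 -0.0558  0.2997] x.z [ 0.  0. -1.]
```

Call:
{"api": "step_arm", "payload": {
  "dp": [
    [1.2, 0.5, 0],
    [2.6, 1.0, 0],
    [4.0, 1.5, 0.5],
    [5.2, 2.0, 1.2],
    [5.99, 2.25, 2.2],
    [5.99, 2.25, 3.0],
    [5.99, 2.25, 3.6],
    [5.99, 2.25, 4.2],
    [5.99, 2.25, 4.55],
    [5.99, 2.25, 4.69],
    [5.99, 2.25, 4.69],
    [5.99, 2.25, 4.69],
    [5.99, 2.25, 4.69],
    [5.99, 2.25, 4.69],
    [5.99, 2.25, 4.69]
  ],
  "turn": [-0.5, -0.82, -0.82, -0.82, -0.82, -0.82, -0.82, -0.82, -0.82, -0.82, -0.82, -0.82, -0.82, -0.82, -0.82],
  "jaw": [55, 55, 55, 55, 55, 55, 55, 55, 55, 55, 55, 0, 0, 0, 0]
}}

```text
time_s: 27.58
tcp_pos: [0.5772, 0.1839, 0.2683]
orientation: [2.139, 2.3, 0.003]
ft_force: [-1.0, -0.2, 5.4]
finger_gap: 0.0219
grip_force: 59.6
```

```bash
python3 -c "
from h import *
plan((.5705+.0016-.058,-.2207-.0022,.290),92.2)"
```

```text
dp [-10.03  -2.31  -4.43] turn -17.61 j7 -0.14 y at 4.2 gp [0.5775 0.184  0.1133] x.z [ 0.002  0.001 -1.   ]
```

Call:
{"api": "step_arm", "payload": {
  "dp": [
    [0, 0, -0.4],
    [0, 0, -1.2],
    [0, 0, -2.2],
    [0, 0, -3.2],
    [0, 0, -4.2],
    [-0.5, -0.1, -4.7],
    [-1.4, -0.3, -4.7],
    [-2.3, -0.5, -4.7],
    [-3.2, -0.7, -4.7],
    [-4.1, -0.9, -4.7],
    [-5.0, -1.1, -4.7],
    [-5.9, -1.3, -4.7],
    [-6.8, -1.5, -4.7],
    [-7.7, -1.7, -4.7],
    [-8.6, -1.9, -4.7],
    [-9.3, -2.1, -4.7],
    [-9.8, -2.25, -4.7],
    [-10.03, -2.31, -4.43],
    [-10.03, -2.31, -4.43],
    [-10.03, -2.31, -4.43]
  ],
  "turn": [0, 0, 0, 0, 0, -0.8, -2.3, -3.8, -5.3, -6.9, -8.5, -10.0, -11.5, -13.0, -14.5, -16.0, -17.1, -17.61, -17.61, -17.61],
  "jaw": [0, 0, 0, 0, 0, 0, 0, 0, 0, 0, 0, 0, 0, 0, 0, 0, 0, 0, 0, 0]
}}

```text
time_s: 30.08
tcp_pos: [0.5138, -0.2225, 0.4449]
orientation: [-0.06, 3.141, 0.0]
ft_force: [-0.0, 0.3, -1.5]
finger_gap: 0.0223
grip_force: 59.0
```

Run:
```python
from h import *
plan((.5705+.0016-.058,-.2207-.0022,.290),92.2)
T,S=shot("h1",(350,135,55,75))
P=[(.572,-.2205,.282),(.572,-.2205,.276)]
print("T",(proj(T,P)-[350,135]+.5)*6,"S",(proj(S,P)-[195,165]+.5)*3.5+[380,0])
```

```text
dp [-0.01 -0.01 -0.  ] turn -0.01 j7 2.02 y at 92.2 gp [ 0.5138 -0.2224  0.2899] x.z [ 0.  0. -1.]
T [[125.40784448 232.04227   ]
 [123.88212893 234.08431374]] S [[639.17204678  57.80938166]
 [639.55647171  63.26617609]]
```

View pics/h1.png

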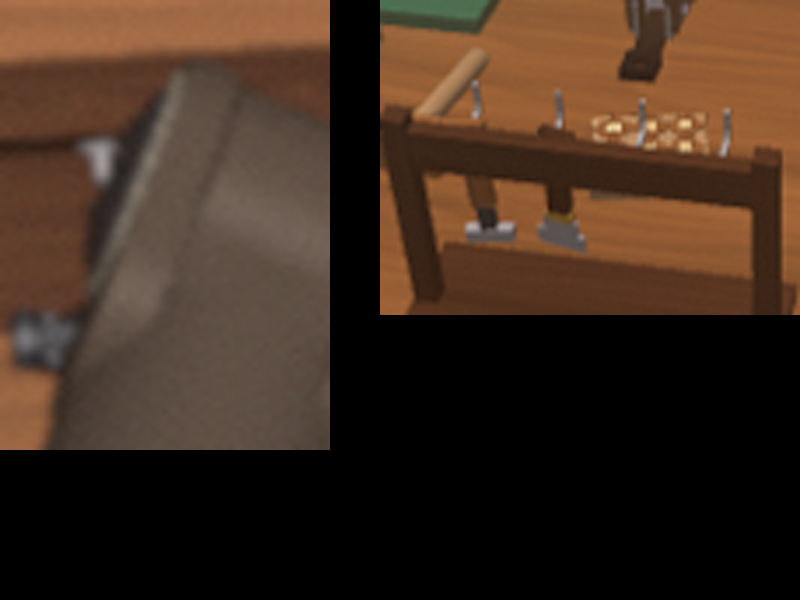

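Top view is covered by the arm. In the scene crop the spreader's eye block is at about (640,65), above the hook 1 tip at (642,100), roughly where I expected it; the knife and scraper still hang. I'll lower slowly and watch the force.

Call:
{"api": "step_arm", "payload": {
  "dp": [
    [0, 0, 0.4],
    [0, 0, 0.7],
    [0, 0, 0.85],
    [0, 0, 0.9],
    [0, 0, 0.95],
    [0, 0, 0.95]
  ],
  "turn": [0, 0, 0, 0, 0, 0],
  "jaw": [0, 0, 0, 0, 0, 0]
}}

```text
time_s: 30.92
tcp_pos: [0.5137, -0.2231, 0.4064]
orientation: [-0.06, 3.141, -0.0]
ft_force: [-0.6, 0.1, 0.2]
finger_gap: 0.0219
grip_force: 59.0
```

Call:
{"api": "step_arm", "payload": {
  "dp": [
    [0, 0, 0.1],
    [0, 0, 0.2],
    [0, 0, 0.2]
  ],
  "turn": [0, 0, 0],
  "jaw": [0, 0, 0]
}}

```text
time_s: 31.3
tcp_pos: [0.5135, -0.223, 0.3978]
orientation: [0.06, -3.14, -0.0]
ft_force: [0.1, 0.5, -1.0]
finger_gap: 0.0222
grip_force: 59.0
```

Call:
{"api": "step_arm", "payload": {
  "dp": [
    [0, 0, 0.1],
    [0, 0, 0.22],
    [0, 0, 0.22],
    [0, 0, 0.22],
    [0, 0, 0.22],
    [0, 0, 0.22],
    [0, 0, 0.22],
    [0, 0, 0.22],
    [0, 0, 0.22],
    [0, 0, -0.5],
    [0, 0, -1.4],
    [0.5, 1.3, -1.4],
    [0.5, 2.6, -1.4],
    [0.5, 3.9, -1.4],
    [0.5, 4.2, -1.4],
    [0.5, 4.2, -1.4],
    [0.5, 4.2, -1.4],
    [0.5, 4.2, -1.4],
    [0.5, 4.2, -1.4],
    [0.5, 4.2, -1.4]
  ],
  "turn": [0, 0, 0, 0, 0, 0, 0, 0, 0, 0, 0, 2, 4, 6.1, 8.2, 10.3, 12.4, 14.5, 16.5, 18.44],
  "jaw": [0, 0, 70, 70, 70, 70, 70, 70, 70, 70, 70, 55, 55, 55, 55, 55, 55, 55, 55, 55]
}}

```text
time_s: 33.8
tcp_pos: [0.4872, -0.0559, 0.4543]
orientation: [2.228, 2.215, 0.0]
ft_force: [-0.6, -0.6, 0.1]
finger_gap: 0.0468
grip_force: 0.0
```

```bash
python3 -c "
from h import *
shot2('a3',[TR,RS,RT])"
```

```text
(no output)
```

View pics/a3.png

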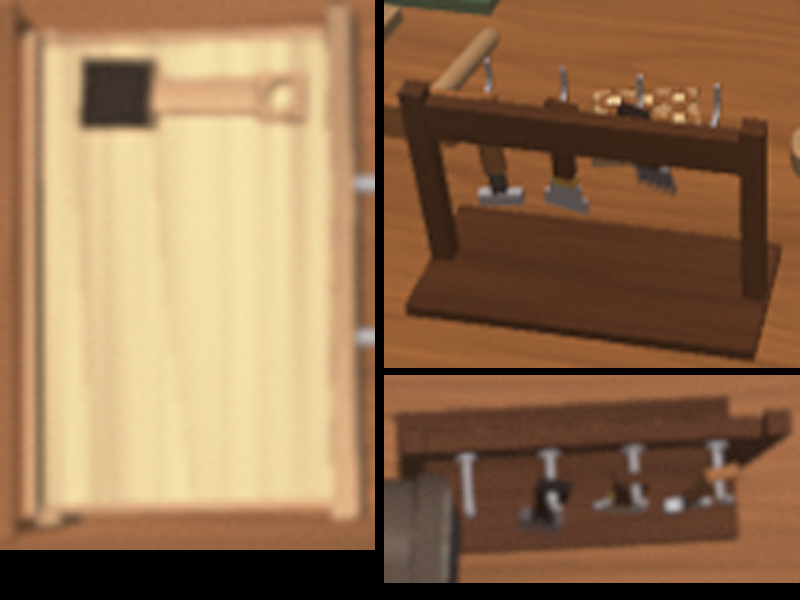

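The spreader hangs from hook 1 (655,170), with the knife and scraper still on hooks 2 and 3. The paddle has not moved in the drawer, eye at (281,96).

```bash
python3 -c "
from h import *
plan((.6603,.1747,.112),-1.6)"
```

```text
dp [5.77 4.32 4.68] turn 0.3 j7 0.07 y at -0.1 gp [ 0.4872 -0.0559  0.2993] x.z [ 0.  0. -1.]
```

Call:
{"api": "step_arm", "payload": {
  "dp": [
    [1.0, 0.8, 0],
    [2.2, 1.6, 0],
    [3.4, 2.5, 0.3],
    [4.5, 3.4, 0.8],
    [5.4, 4.1, 1.6],
    [5.77, 4.32, 2.4],
    [5.77, 4.32, 3.2],
    [5.77, 4.32, 4.0],
    [5.77, 4.32, 4.5],
    [5.77, 4.32, 4.68],
    [5.77, 4.32, 4.68],
    [5.77, 4.32, 4.68],
    [5.77, 4.32, 4.68],
    [5.77, 4.32, 4.68],
    [5.77, 4.32, 4.68]
  ],
  "turn": [0.3, 0.3, 0.3, 0.3, 0.3, 0.3, 0.3, 0.3, 0.3, 0.3, 0.3, 0.3, 0.3, 0.3, 0.3],
  "jaw": [55, 55, 55, 55, 55, 55, 55, 55, 55, 55, 55, 0, 0, 0, 0]
}}

```text
time_s: 35.78
tcp_pos: [0.6606, 0.1749, 0.2688]
orientation: [2.249, 2.191, 0.004]
ft_force: [-0.5, 0.8, 7.2]
finger_gap: 0.022
grip_force: 59.5
```

```bash
python3 -c "
from h import *
plan((.5664+.0016-.058,-.1419-.0022,.290),92.2)"
```

```text
dp [-8.07 -3.55 -4.42] turn -18.74 j7 -0.22 y at -1.5 gp [0.661  0.1751 0.1138] x.z [ 0.003  0.001 -1.   ]
```

Call:
{"api": "step_arm", "payload": {
  "dp": [
    [0, 0, -0.4],
    [0, 0, -1.2],
    [0, 0, -2.2],
    [0, 0, -3.2],
    [0, 0, -4.2],
    [-0.5, -0.2, -4.7],
    [-1.2, -0.5, -4.7],
    [-1.9, -0.8, -4.7],
    [-2.6, -1.1, -4.7],
    [-3.3, -1.4, -4.7],
    [-4.0, -1.8, -4.7],
    [-4.8, -2.1, -4.7],
    [-5.5, -2.4, -4.7],
    [-6.2, -2.7, -4.7],
    [-6.9, -3.0, -4.7],
    [-7.5, -3.3, -4.7],
    [-7.9, -3.5, -4.7],
    [-8.07, -3.55, -4.42],
    [-8.07, -3.55, -4.42],
    [-8.07, -3.55, -4.42]
  ],
  "turn": [0, 0, 0, 0, 0, -0.8, -2.4, -4.0, -5.6, -7.2, -8.9, -10.6, -12.3, -13.9, -15.5, -17.0, -18.2, -18.74, -18.74, -18.74],
  "jaw": [0, 0, 0, 0, 0, 0, 0, 0, 0, 0, 0, 0, 0, 0, 0, 0, 0, 0, 0, 0]
}}

```text
time_s: 38.28
tcp_pos: [0.5097, -0.1437, 0.4446]
orientation: [-0.059, 3.14, 0.0]
ft_force: [0.7, -0.4, -1.4]
finger_gap: 0.022
grip_force: 58.8
```

Run:
```python
from h import *
plan((.5664+.0016-.058,-.1419-.0022,.290),92.2)
T,S=shot("h0",(320,135,55,75))
P=[(.568,-.1418,.282),(.568,-.1418,.276)]
print("T",(proj(T,P)-[320,135]+.5)*6,"S",(proj(S,P)-[195,165]+.5)*3.5+[380,0])
```

```text
dp [-0.   -0.01 -0.01] turn -0.01 j7 1.82 y at 92.2 gp [ 0.5098 -0.1436  0.2896] x.z [ 0.001  0.    -1.   ]
T [[139.57640521 244.20221885]
 [138.90323367 246.18376053]] S [[725.15756991  66.09889123]
 [725.30450815  71.56222513]]
```

View pics/h0.png

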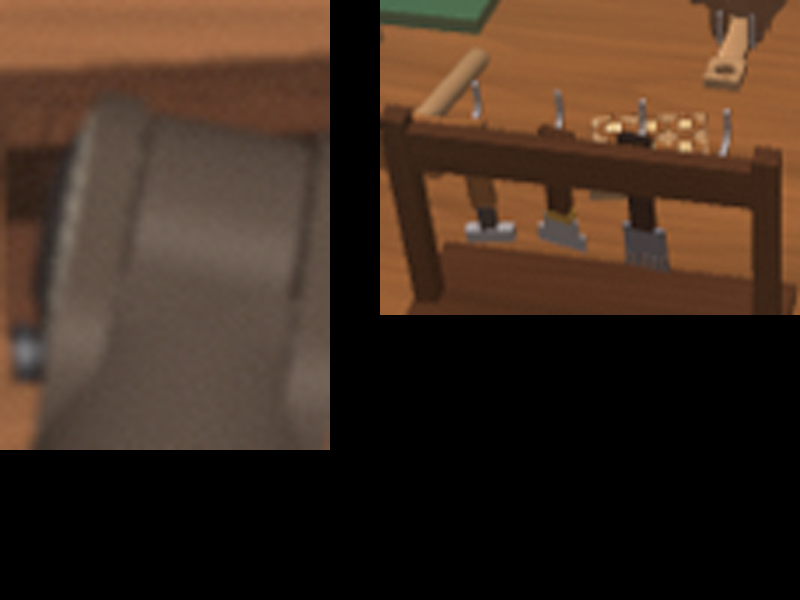

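The paddle's eye is at (724,70) in the scene crop, within about 1 px of expectation, above the hook 0 tip at (727,110). Three tools hang.

Call:
{"api": "step_arm", "payload": {
  "dp": [
    [0, 0, 0.4],
    [0, 0, 0.7],
    [0, 0, 0.85],
    [0, 0, 0.95],
    [0, 0, 1.08],
    [0, 0, 1.08]
  ],
  "turn": [0, 0, 0, 0, 0, 0],
  "jaw": [0, 0, 0, 0, 0, 0]
}}

```text
time_s: 39.12
tcp_pos: [0.5095, -0.1441, 0.4004]
orientation: [0.06, -3.141, -0.0]
ft_force: [0.7, 0.7, -0.6]
finger_gap: 0.0222
grip_force: 58.8
```

Call:
{"api": "step_arm", "payload": {
  "dp": [
    [0, 0, 0.15],
    [0, 0, 0.32],
    [0, 0, 0.32],
    [0, 0, 0.32],
    [0, 0, 0.32],
    [0, 0, 0.32],
    [0, 0, 0.32],
    [0, 0, 0.32],
    [0, 0, 0.32],
    [0, 0, -0.5],
    [0, 0, -1.3],
    [0, 0.8, -1.3],
    [0, 1.8, -1.3],
    [0, 1.8, -1.3]
  ],
  "turn": [0, 0, 0, 0, 0, 0, 0, 0, 0, 0, 0, 0, 0, 0],
  "jaw": [0, 0, 70, 70, 70, 70, 70, 70, 70, 70, 70, 30, 30, 30]
}}

```text
time_s: 40.88
tcp_pos: [0.5069, -0.069, 0.4528]
orientation: [-0.068, 3.141, 0.002]
ft_force: [0.2, 0.1, 0.4]
finger_gap: 0.0254
grip_force: 0.0
```

Run:
```python
from h import *
I=shot2('a4',[TR[:1]+(215,)+TR[2:],RS,RT])
for u in optics.search_frame(I["top"],"handle")[:1]: print(u,at_z(I["top"],u["uv"],.115))
plan((.544,.030,.112),90)
```

```text
{'uv': [245.2, 192.7], 'conf': 0.9} [0.54446605 0.16708589 0.115     ]
dp [-1.03  2.54  4.64] turn 0.43 j7 1.67 y at 92.2 gp [ 0.5068 -0.073   0.2977] x.z [ 0.    -0.001 -1.   ]
```

View pics/a4.png

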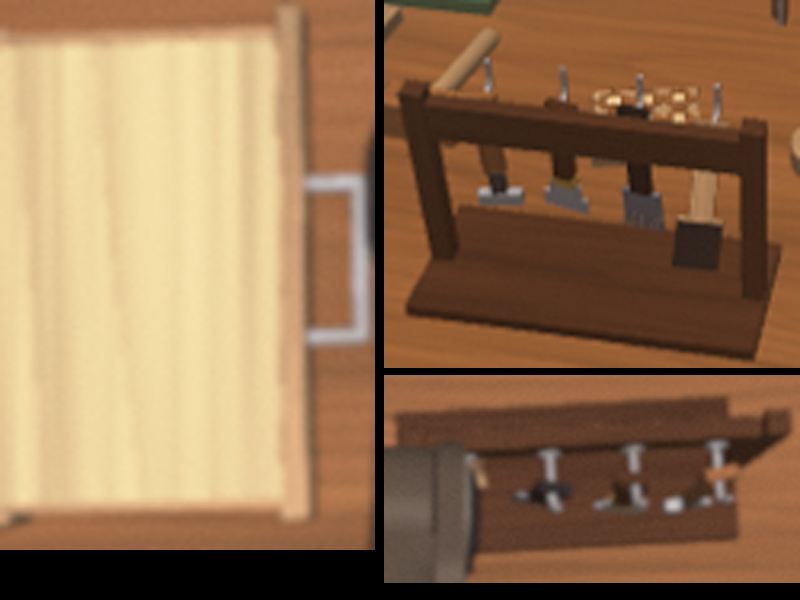

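All four tools hang, one on each hook, and the drawer is empty. The bar handle is at crop (357,260), about y = 0.032.

Call:
{"api": "step_arm", "payload": {
  "dp": [
    [-0.5, 1.2, 0],
    [-1.03, 2.55, 0],
    [-1.03, 2.57, 0],
    [-1.03, 2.57, 1.2],
    [-1.03, 2.57, 2.4],
    [-1.03, 2.57, 3.5],
    [-1.03, 2.57, 4.3],
    [-1.03, 2.57, 4.64],
    [-1.03, 2.57, 4.64],
    [-1.03, 2.57, 4.64],
    [-1.03, 2.57, 4.64],
    [-1.03, 2.57, 4.64]
  ],
  "turn": [0.43, 0.43, 0.43, 0.43, 0.43, 0.43, 0.43, 0.43, 0.43, 0.43, 0.43, 0.43],
  "jaw": [28, 28, 28, 28, 28, 28, 28, 28, 0, 0, 0, 0],
  "squeeze": 40
}}

```text
time_s: 42.52
tcp_pos: [0.5436, 0.0325, 0.2664]
orientation: [0.002, -3.14, -0.001]
ft_force: [3.3, 4.2, -22.8]
finger_gap: 0.0087
grip_force: 38.6
```

```bash
python3 -c "
from h import *
plan((.544,.2336,.112),90)"
```

```text
dp [-0.02  5.03 -0.01] turn 0.01 j7 1.43 y at 90.1 gp [0.5434 0.0326 0.1114] x.z [-0.002  0.    -1.   ]
```

Call:
{"api": "step_arm", "payload": {
  "dp": [
    [0, 0.2, 0],
    [0, 0.6, 0],
    [0, 1.1, 0],
    [0, 1.6, 0],
    [0, 2.1, 0],
    [0, 2.6, 0],
    [0, 3.1, 0],
    [0, 3.6, 0],
    [0, 4.1, 0],
    [0, 4.5, 0],
    [0, 4.8, 0],
    [0, 5.0, 0],
    [0, 5.08, 0],
    [0, 5.12, 0],
    [0, 5.12, 0]
  ],
  "turn": [0, 0, 0, 0, 0, 0, 0, 0, 0, 0, 0, 0, 0, 0, 0],
  "jaw": [0, 0, 0, 0, 0, 0, 0, 0, 0, 0, 0, 0, 0, 0, 0]
}}

```text
time_s: 44.4
tcp_pos: [0.5431, 0.2377, 0.2664]
orientation: [0.002, -3.139, 0.001]
ft_force: [-1.5, -0.5, -25.8]
finger_gap: 0.0083
grip_force: 38.7
```

Call:
{"api": "step_arm", "payload": {
  "dp": [
    [0, 0.05, 0],
    [0, 0.1, 0],
    [0, 0.1, 0]
  ],
  "turn": [0, 0, 0],
  "jaw": [0, 0, 0]
}}

```text
time_s: 44.78
tcp_pos: [0.5433, 0.2386, 0.2664]
orientation: [-0.002, -3.138, 0.008]
ft_force: [-3.4, -10.0, -21.2]
finger_gap: 0.0081
grip_force: 39.3
```

Call:
{"api": "step_arm", "payload": {
  "dp": [
    [0, 0, 0],
    [0, 0, 0],
    [0, 0, 0],
    [0, 0, -0.5],
    [0, 0, -1.5],
    [0, 0, -2.7],
    [0, 0, -4],
    [2, 1, -5],
    [3, 2, -5],
    [3, 2, -5],
    [3, 2, -5]
  ],
  "turn": [0, 0, 0, 0, 0, 0, 0, 0, 0, 0, 0],
  "jaw": [28, 28, 28, 28, 28, 28, 28, 28, 28, 28, 28]
}}

```text
time_s: 46.15
tcp_pos: [0.4219, 0.3229, 0.4689]
orientation: [-0.009, 3.139, 0.005]
ft_force: [0.6, 0.8, -0.1]
finger_gap: 0.0238
grip_force: 0.0
```

Run:
```python
from h import *
f=shot2('a5',[("top",190,130,50,125,4,0,0),("scene",390,190,100,110,1.8,205,0),RS,RT,])
```

```text
(no output)
```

View pics/a5.png

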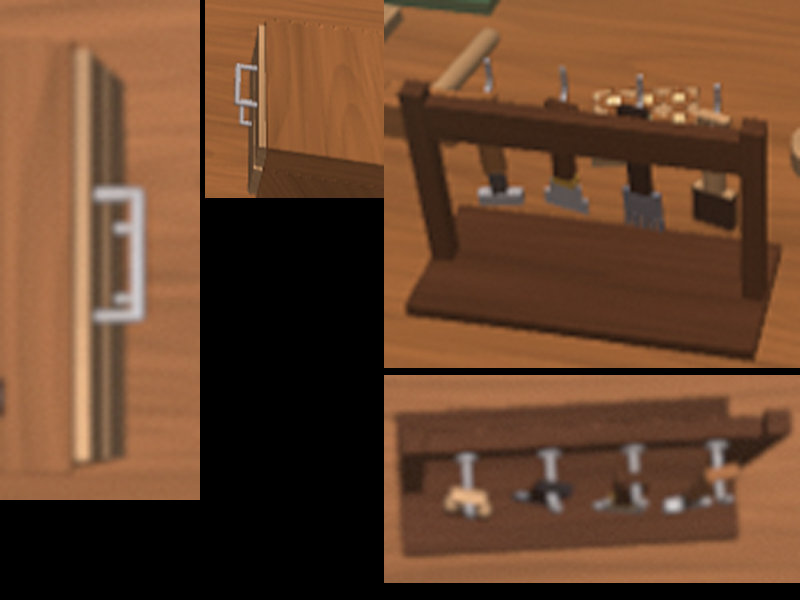

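All four tools hang and the drawer looks shut, with the bar at about u = 224.6. I'll compare that numerically with the first picture.

Run:
```python
from h import *
T=optics.get_image("top");g=lambda f:cv2.cvtColor(f,cv2.COLOR_BGR2GRAY).astype(np.float32)
a,b=g(cv2.imread("pics/top0.png")),g(T["frame"])
sl=np.s_[172:216,208:232]
print(cv2.phaseCorrelate(a[sl],b[sl]),np.abs(a[sl]-b[sl]).mean())
for r in (185,193,200): print(a[r,218:232].round(),b[r,218:232].round())
```

```text
((-0.38428004077842814, 0.5008681259169805), 0.9098271723146791) 10.299242
[ 90. 110. 119. 128. 140. 153. 177. 166. 134. 120. 122. 124. 123. 121.] [ 95. 113. 123. 135. 159. 188. 192. 167. 132. 123. 127. 128. 128. 127.]
[ 76.  68.  79.  97. 121. 152. 175. 167. 135. 116. 117. 118. 120. 118.] [ 77.  73.  84. 106. 146. 191. 198. 164. 124. 117. 124. 123. 123. 123.]
[ 72.  71.  78.  91. 116. 148. 176. 166. 133. 111. 111. 112. 113. 112.] [ 77.  73.  78. 101. 144. 188. 200. 166. 122. 108. 115. 116. 118. 117.]
```

Call:
{"api": "step_arm", "payload": {
  "dp": [
    [0, 0, 0],
    [0, 0, 0],
    [0, 0, 0],
    [0, 0, 0],
    [0, 0, 0],
    [0, 0, 0],
    [0, 0, 0],
    [0, 0, 0],
    [0, 0, 0],
    [0, 0, 0],
    [0, 0, 0],
    [0, 0, 0],
    [0, 0, 0],
    [0, 0, 0],
    [0, 0, 0],
    [0, 0, 0]
  ],
  "turn": [0, 0, 0, 0, 0, 0, 0, 0, 0, 0, 0, 0, 0, 0, 0, 0],
  "jaw": [28, 28, 28, 28, 28, 28, 28, 28, 28, 28, 28, 28, 28, 28, 28, 28]
}}

```text
time_s: 48.3
tcp_pos: [0.4238, 0.3208, 0.4671]
orientation: [-0.001, 3.142, 0.0]
ft_force: [-0.6, -0.6, 0.4]
finger_gap: 0.0242
grip_force: 0.0
```

```bash
python3 -c "
from workcell import bot
print(bot.finish_job())"
```

```text
the job is handed in; nothing more can be done
None
```

The job is handed in at about 48 s: scraper, knife, spreader and paddle each hang on their own hook, the drawer is pushed shut against its stop, and I did not touch the mallet, disc or sample; no verdict came back.

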